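# Set up the spring-wound drying turntable

## Task

The washed aluminium post has fallen over on the bench. Stand it upright on the middle of the turntable's round plate, round boss up, setting it down gently, and wind the turntable's winged key clockwise until it comes up against its stop, without forcing it. Leave the jar, hammer and wrench where they are.

Things in the scene. Friction and masses are not known exactly. Their poses are not given: they have to be found in the camera images.
- turntable: Spring-wound drying turntable, fixed to the bench: grey steel housing 140 mm (its x) by 290 mm (its y), top face 60 mm above the bench, on a 160 x 310 x 6 mm foot plate. Origin: centre of its underside; z up. On top: a round aluminium plate at y = +80 mm (does not turn in this job), the winding key at y = -80 mm.
- plate_centre (a point): Centre of the upper face of the round plate, 100 mm in diameter and 10 mm above the housing top (70 mm above the bench). Nothing stands around the plate.
- key_axis (a point): Fixed point on the key's vertical axis at mid-height of its wings, 26 mm above the housing top (86 mm above the bench). Apart from the strap, all is clear around the key.
- strap_post (a point): Top centre of the steel post (14 x 22 mm, 50 mm above the housing top) that stands 58 mm from the key's axis on the turntable's -x side (towards the robot at yaw 0). From it a strap 16 mm wide, 44 to 50 mm above the housing top, runs to the axis and holds the shaft. The wings pass under it; a finger reaching down cannot pass, so the key is wound in partial turns.
- key_wing (a point): Centre of one of the key's two wings, 28 mm from the axis, 86 mm above the bench; its x axis points outwards along this wing. The wings are upright round lobes 28 mm in diameter, 8 mm thick, on the two sides of a 14 mm shaft, joined by a web 16 mm high: 84 mm tip to tip, 12 to 40 mm above the housing top.
- key (a joint): Winding angle of the key, rad: 0 unwound, 7.5 fully wound (hard stop); grows clockwise seen from above. At 0 the wing of point key_wing points to the turntable's +x. It stays where it is left. Resisting torque 0.12 N m plus 0.012 N m per rad (about 7 N pushed at a wing when nearly wound). Pushed the other way it unwinds.
- post: Machined aluminium post, about 0.33 kg: a square bar 40 x 40 mm, 80 mm long, with a round boss 24 mm in diameter and 14 mm high on its top end (94 mm overall). Origin: centre of its square foot; its z runs along the bar from foot to boss. It starts lying flat on one side on the bench, its axis 20 mm up.
- jar: Bystander: jar with a steel cap, 60 mm in diameter, 75 mm high, upright; origin under its centre.
- hammer: Bystander: hammer lying on the bench.
- wrench: Bystander: wrench lying on the bench.
Things that resemble listed ones, but are neither listed nor needed, are in the scene too. Several things have the shape of the post; the one meant has the colours described above.

How it is judged:
By the outcome, as a careful person would: the job done as asked, in the order asked, and still so for the second after the job is handed in, with the robot touching nothing.
It also fails if it takes over 72 s, if anything falls off the work surface, if the arm or the gripper's body presses on something with over 40 N, if the wrist force passes 120 N, or if a joint passes its speed limit or range.

## Robot

A 6-joint arm with a two-finger parallel gripper is mounted at the origin on the work surface. World frame = base frame: x ahead of the robot, y to its left, z up, the work surface at z = 0. Lengths are in mm, angles in rad, forces in N, time in s.
With the tool pointing down it reaches from about 350 to 875 mm from the base axis. Payload 15.5 kg.
Tool frame: the origin (TCP) lies on the mounting face of the last link; the fingertips stand bot.tip_reach ahead of it and the grasp point (between the pads) lies 155 mm ahead of it (bot.tip_reach is the distance from the TCP to the fingertips, in mm); z points along the fingers, y is the line along which they close (so a half turn about z gives the same grasp; the last joint's range is limited). The gripper opens to 85 mm and grips with 20 to 120 N. Pads are 22 mm wide; open, the fingers measure 114 mm over their backs; the gripper's body (76 mm by 85 mm) begins 54 mm behind the grasp point. The pads swing forward as they close: fully open they stand 13 mm farther back than shut.
Start: joints at [-1.258, 0.494, 1.345, -0, 1.302, -0.096], TCP at [247.871, -573.749, 404.677] pointing down, gripper open.
Joint ranges: [-2.91, 2.91], [-0.82, 2.16], [0.22, 2.67], [-1.22, 4.37], [0.12, 2.79], [-3.08, 3.08]. Speed limits (rad/s): [1.89, 1.89, 2.57, 3.01, 3.01, 3.01].

## Interface

Orientations are given as a rotation vector (axis times angle).
In Python, from bench import bot, viewer, workorder, spotter gives the robot as it stands.
- The arm moves only by the tool servo_tool, never from a script. Its argument "targets" is one flat list of numbers, 7 for each row, row after row: the shift along the tool's x, y, z in units of 20 cm (1.0 is 20 cm), then the turn, a rotation vector about the tool's x, y, z in units of 180 degrees (1.0 is 180 degrees), then the opening, from -1 (shut) to 1 (fully open). In form: [tx, ty, tz, rx, ry, rz, jaw, tx, ty, tz, rx, ry, rz, jaw, ...]. A call has exactly 10 rows; each row shifts and turns the commanded pose from where the row before left it, along the tool's axes as they then stand; what a row does not reach is not made up. A row lasts 1/12 s, in which the tool goes at most 41.7 mm and 7.16 degrees, less where a joint would pass 70% of its speed; a pose out of reach is approached as far as the arm can. A call with a number of a shift or a turn outside -1 to 1 is refused whole. A call with a gripper value outside its range is refused whole. The fingers move at their own pace and stop on an object; "newtons" is the grip in N (left out, the last holds). Time passes only in rows, so rows that do not move let the fingers close, or fill a call up. It gives the time, the measured TCP pose, the force, the opening and the grip force at its end, in the units of the state.
- bot.get_obs(): the state, without advancing time (a new reading comes with each control period).
- viewer.capture(name): name is "side" or "top"; returns the picture (384x512x3 uint8, red, green, blue); there is no depth.
- viewer.get_calibration(name): a dict with "fx", "fy", "cx", "cy" (pixels), "view" (4x4, takes a point from world to camera coordinates). Camera axes: x right, y up, looking along -z (the intrinsics and any distortion apply to the point x, -y, -z); pixel columns grow to the right and rows downward; lengths in mm; the calibration is good to about 2 mm. A picture is of the moment at which its call begins. get_calibration takes no time and is no camera call.
- workorder.job_done(): hands the job in; it is judged then, once.
Trained networks look in the newest picture that a camera, given by its name, has taken for a name from the list of things; names that differ only in an ending like _2 or _b are one class to them, and where a whole thing is asked for, a point or a joint stands for the part that bears it (a point fixed in the world has none). Each returns a list of dicts, best first, with "p" (0 to 1); they miss things now and then, are a little off and sometimes report something else, mostly with a low value. They report only what shows in the picture. A call takes as long as a camera call. They do not tell look-alikes from the thing itself.
- spotter.boxes_of(camera, thing): "position" ([x, y, z] in mm, in world coordinates, good to about 4 mm: the middle of the surface that is visible of it).
- spotter.silhouettes(camera, thing): "pixels" (384x512 bool, what is visible of it).
- spotter.place_of(camera, thing): "position" ([x, y, z] in mm, in world coordinates, good to about 4 mm: a listed point, or the origin of a listed thing).
The state is a dict: "time": time; "q": joint angles; "joint_velocities": joint speeds; "joint_efforts": joint torques, N m; "tool_pos": TCP position; "orientation": TCP orientation; "contact_force": force on the tool from outside, world axes, zero at the start; "moment": the same for the moment, N m; "opening": finger opening in mm; "grip_force": force on a finger pad.
Only numpy, scipy, OpenCV 4.12 (cv2) and the standard library are available. Lean on these libraries where they do the work, as an engineer would, in place of code of your own. Each camera call takes 0.05 s, during which the arm holds its last target. There are 200 camera calls.

## Working session

There is one attempt and no reset: what is moved stays moved. The work goes in short steps, Python scripts to look and compute and a tool call to move; the robot and the scene stay as the last step left them, time stands still between calls to the robot, and variables do not carry over. Pictures are saved under pics/ and viewed, at most 10 in all, crops included, and the job is handed in when it is done.

Besides the shell and the picture viewer there is one more tool, called after ">>>" by a JSON object that holds its "name" and its "arguments", one argument or row to a line. servo_tool: Moves the arm, as the interface text tells. Shifts and turns lie within -1 to 1; 1 stands for 20 cm of shift or 180 degrees of turn. Its arguments: {"type":"object","properties":{"targets":{"type":"array"},"newtons":{"type":"number"}},"required":["targets"]}

```bash
ls; mkdir -p pics; python3 - <<'E'
from bench import bot, viewer, workorder, spotter
import cv2,numpy as np
print(bot.tip_reach, bot.get_obs())
for c in ("side","top"):
    im=viewer.capture(c); cv2.imwrite(f"pics/{c}0.png",im[:,:,::-1])
    k=viewer.get_calibration(c); print(c,{a:(np.round(b,3).tolist()) for a,b in k.items()})
    for t in ("turntable","plate_centre","key_axis","strap_post","key_wing","post","jar","hammer","wrench"):
        print(t,[(np.round(d["position"],0).tolist(),round(d["p"],2)) for d in spotter.place_of(c,t)])
E
```

```text
pics
173.4 {'time': 0.0, 'q': array([-1.25849480e+00,  4.94180463e-01,  1.34614151e+00, -4.07827758e-05,
        1.30250190e+00, -9.55109799e-02]), 'joint_velocities': array([-0.00142926,  0.00053843, -0.00123217,  0.00176665, -0.00016048,
        0.00056038]), 'joint_efforts': array([-2.87783478e-03, -8.82156229e+01, -3.83864808e+01, -2.75020229e-04,
        1.01540261e-02,  3.84956911e-05]), 'tool_pos': array([ 247.81952697, -573.60066695,  404.09830011]), 'orientation': array([-3.07531050e+00, -6.35930218e-01,  2.70517835e-04]), 'contact_force': array([-0.56504897, -0.92016978,  0.15272173]), 'moment': array([-8.28981089e-05,  1.43876097e-03, -2.17113732e-02]), 'grip_force': 0.0, 'opening': 85.08340307837824}
side {'fx': 390.942, 'fy': 390.942, 'cx': 254.486, 'cy': 189.296, 'view': [[-0.763, -0.646, -0.009, 414.667], [0.396, -0.479, 0.783, -309.553], [-0.51, 0.594, 0.622, -862.613], [0.0, 0.0, 0.0, 1.0]]}
turntable [([564.0, -150.0, -0.0], 0.8), ([479.0, -192.0, 114.0], 0.3)]
plate_centre [([600.0, -74.0, 72.0], 0.87)]
key_axis [([533.0, -221.0, 85.0], 0.76)]
strap_post [([478.0, 
[... 368 characters left out ...]
, 441.0, -2.0], 0.91), ([718.0, 166.0, 0.0], 0.26)]
top {'fx': 458.262, 'fy': 458.262, 'cx': 250.14, 'cy': 196.454, 'view': [[0.026, -1.0, -0.013, -14.253], [0.994, 0.025, 0.109, -558.303], [-0.108, -0.016, 0.994, -1318.237], [0.0, 0.0, 0.0, 1.0]]}
turntable [([567.0, -144.0, -0.0], 0.96)]
plate_centre [([594.0, -79.0, 69.0], 0.92)]
key_axis [([530.0, -221.0, 88.0], 0.58)]
strap_post [([475.0, -193.0, 112.0], 0.93)]
key_wing [([533.0, -221.0, 87.0], 0.68), ([554.0, -235.0, 87.0], 0.48)]
post [([465.0, 182.0, 18.0], 0.95), ([368.0, 320.0, 22.0], 0.78), ([565.0, 152.0, 19.0], 0.73), ([506.0, 229.0, 21.0], 0.56)]
jar [([719.0, 165.0, -0.0], 0.66)]
hammer [([524.0, -448.0, 2.0], 0.86)]
wrench []
```

View pics/top0.png

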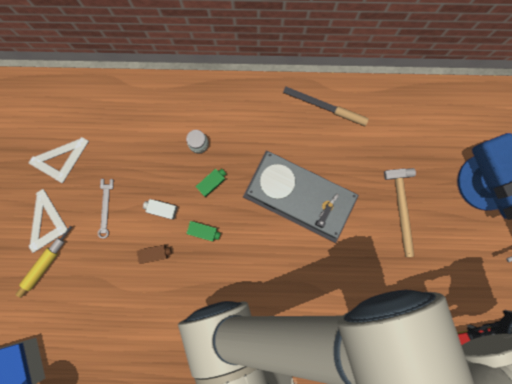

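View pics/side0.png

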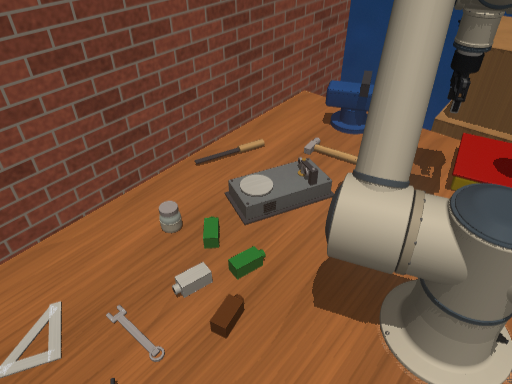

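Four things have the post's shape in the top view: green (212,181), green (204,231), brown (154,254) and bare metal (160,209). In the side view the bare-metal one is at (193,279), boss to the lower left. I choose the bare-metal one and check it in a crop. The turntable's plate is at (277,181) and its key at (327,211).

```bash
cat > h.py <<'E'
import numpy as np, cv2
from bench import bot, viewer, workorder, spotter
from scipy.optimize import minimize
from scipy.spatial.transform import Rotation as R
def proj(c,P):
    k=viewer.get_calibration(c); V=np.array(k["view"]); p=np.atleast_2d(P)@V[:3,:3].T+V[:3,3]
    return np.c_[k["cx"]+k["fx"]*p[:,0]/-p[:,2], k["cy"]-k["fy"]*p[:,1]/-p[:,2]]
def tri(uv):  # {cam:(u,v)} -> point
    from scipy.optimize import least_squares
    return least_squares(lambda X: np.concatenate([proj(c,X)[0]-p for c,p in uv.items()]),[550,0,40]).x
def rz(a): return R.from_euler('z',a).as_matrix()
def box(x0,x1,y0,y1,z0,z1): return np.array([[x,y,z] for x in(x0,x1) for y in(y0,y1) for z in(z0,z1)],float)
def mask(c,parts,S=4):
    m=np.zeros((384*S,512*S),np.uint8)
    for P in parts:
        h=cv2.convexHull(((proj(c,P)+.5)*S-.5).astype(np.float32)); cv2.fillConvexPoly(m,np.round(h).astype(np.int32),1)
    return cv2.resize(m.astype(np.float32),(512,384),interpolation=cv2.INTER_AREA)
def fit(sil,model,x0,d):
    def cost(x): return sum(np.abs(mask(c,model(x))-s).sum()/s.sum() for c,s in sil.items())
    best=min((minimize(cost,np.array(x0)+k*np.array(d)*s,method='Nelder-Mead',options=dict(initial_simplex=None,xatol=.05,fatol=1e-4)) for k,s in ((0,1),(1,1),(1,-1))),key=lambda r:r.fun)
    return best.x,best.fun
t=np.linspace(0,2*np.pi,24,endpoint=False)
def postlying(x): # foot centre x,y,z, yaw of axis
    b=box(0,80,-20,20,-20,20); cyl=np.vstack([np.c_[np.full(24,l),12*np.cos(t),12*np.sin(t)] for l in(80,94)])
    return [p@rz(x[3]).T+x[:3] for p in(b,cyl)]
E
python3 - <<'E'
from h import *
ims={c:viewer.capture(c) for c in("side","top")}
def nearest(c,t,P):
    L=spotter.silhouettes(c,t); q=proj(c,P)[0]
    return min(L,key=lambda d: np.linalg.norm(np.argwhere(d["pixels"]).mean(0)[::-1]-q))["pixels"].astype(np.float32)
sp={c:nearest(c,"post",[510,255,20]) for c in ims}
for c in sp: print(c,sp[c].sum(),np.argwhere(sp[c]>0).mean(0)[::-1])
for y in (1.2,1.5,1.8): print(fit(sp,postlying,[506,229,20,y],[3,3,2,.1]))
for c in ims:
  b=spotter.boxes_of(c,"key"); print(c,[(np.round(d["position"],0),d["p"]) for d in b])
a=cv2.resize(ims["top"][190:230,130:190],None,fx=6,fy=6,interpolation=2)
b=cv2.resize(ims["top"][185:240,290:360],None,fx=6,fy=6,interpolation=2)
c_=cv2.resize(ims["side"][255:305,160:220],None,fx=6,fy=6,interpolation=2)
d=cv2.resize(ims["side"][150:210,270:340],None,fx=6,fy=6,interpolation=2)
o=np.zeros((600,800,3),np.uint8)
for im,(r,q) in((a,(0,0)),(c_,(250,0)),(b[:, :420],(0,370)),(d[:270],(330,370))): 
    im=im[:600-r]; o[r:r+im.shape[0],q:q+im.shape[1]]=im
cv2.imwrite("pics/crop1.png",o[:,:,::-1])
# plate ellipse in both
for c in ims:
    hsv=cv2.cvtColor(ims[c],cv2.COLOR_RGB2HSV); m=((hsv[...,2]>150)&(hsv[...,1]<45)).astype(np.uint8)
    n,l,s,ce=cv2.connectedComponentsWithStats(m); q=proj(c,[597,-76,70])[0]
    i=l[int(q[1]),int(q[0])]; co=max(cv2.findContours((l==i).astype(np.uint8),0,1)[0],key=len)
    print(c,"plate",s[i],cv2.fitEllipse(co))
E
```

```text
side 475.0 [211.14315789 232.27157895]
top 394.0 [160.77664975 208.85279188]
(array([504.51407318, 223.30409798,  17.56705101,   1.28964877]), np.float64(2.978334426879883))
(array([508.78533609, 221.66806168,  18.43318961,   1.39262939]), np.float64(3.0047693252563477))Traceback (most recent call last):
  File "<stdin>", line 8, in <module>
  File "h.py", line 20, in fit
    best=min((minimize(cost,np.array(x0)+k*np.array(d)*s,method='Nelder-Mead',options=dict(initial_simplex=None,xatol=.05,fatol=1e-4)) for k,s in ((0,1),(1,1),(1,-1))),key=lambda r:r.fun)
  File "h.py", line 20, in <genexpr>
    best=min((minimize(cost,np.array(x0)+k*np.array(d)*s,method='Nelder-Mead',options=dict(initial_simplex=None,xatol=.05,fatol=1e-4)) for k,s in ((0,1),(1,1),(1,-1))),key=lambda r:r.fun)
              ~~~~~~~~^^^^^^^^^^^^^^^^^^^^^^^^^^^^^^^^^^^^^^^^^^^^^^^^^^^^^^^^^^^^^^^^^^^^^^^^^^^^^^^^^^^^^^^^^^^^^^^^^^^^^^^^^^^^^^^^
    res = _minimize_neldermead(fun, x0, args, callback, bounds=bounds,
                               **options)
    fxr = func(xr)
    fx = function(np.copy(x), *(wrapper_args + args))
  File "h.py", line 19, in cost
    def cost(x): return sum(np.abs(mask(c,model(x))-s).sum()/s.sum() for c,s in sil.items())
                        ~~~^^^^^^^^^^^^^^^^^^^^^^^^^^^^^^^^^^^^^^^^^^^^^^^^^^^^^^^^^^^^^^^^^
  File "h.py", line 19, in <genexpr>
    def cost(x): return sum(np.abs(mask(c,model(x))-s).sum()/s.sum() for c,s in sil.items())
                                   ~~~~^^^^^^^^^^^^
  File "h.py", line 16, in mask
    h=cv2.convexHull(((proj(c,P)+.5)*S-.5).astype(np.float32)); cv2.fillConvexPoly(m,np.round(h).astype(np.int32),1)
                       ~~~~^^^^^
  File "h.py", line 6, in proj
    k=viewer.get_calibration(c); V=np.array(k["view"]); p=np.atleast_2d(P)@V[:3,:3].T+V[:3,3]
ValueError: time passes only in moves, steps and waits
```

```bash
python3 - <<'E'
s=open('h.py').read()
s=s.replace("def proj","CAL={c:viewer.get_calibration(c) for c in('side','top')}\ndef proj",1).replace("k=viewer.get_calibration(c);","k=CAL[c];")
open('h.py','w').write(s)
E
cat > m.py <<'E'
from h import *
ims={c:viewer.capture(c) for c in("side","top")}
for c in ims: np.save(f"pics/{c}.npy",ims[c])
sp={}
for c in ims:
    L=spotter.silhouettes(c,"post"); q=proj(c,[510,265,20])[0]
    d=[(round(float(np.linalg.norm(np.argwhere(d["pixels"]).mean(0)[::-1]-q)),1),int(d["pixels"].sum())) for d in L]; print(c,q,d)
    i=min(range(len(L)),key=lambda i:d[i][0]); sp[c]=L[i]["pixels"].astype(np.float32)
    if d[i][0]>12:
        hsv=cv2.cvtColor(ims[c],cv2.COLOR_RGB2HSV); m=(hsv[...,1]<60).astype(np.uint8)
        n,l,s,ce=cv2.connectedComponentsWithStats(m); sp[c]=(l==l[int(q[1]),int(q[0])]).astype(np.float32); print("color",sp[c].sum())
for y in (1.2,1.7): print(fit(sp,postlying,[506,229,20,y],[3,3,2,.1]))
a=cv2.resize(ims["top"][190:230,130:190],None,fx=6,fy=6,interpolation=2)
b=cv2.resize(ims["top"][185:240,290:360],None,fx=6,fy=6,interpolation=2)
c_=cv2.resize(ims["side"][255:305,160:220],None,fx=6,fy=6,interpolation=2)
d=cv2.resize(ims["side"][150:205,270:340],None,fx=6,fy=6,interpolation=2)
o=np.zeros((600,800,3),np.uint8)
for im,(r,q) in((a,(0,0)),(c_,(250,0)),(b[:300],(0,370)),(d[:300],(300,370))):
    im=im[:600-r]; o[r:r+im.shape[0],q:q+im.shape[1]]=im
cv2.imwrite("pics/crop1.png",o[:,:,::-1])
uv={}
for c in ims:
    hsv=cv2.cvtColor(ims[c],cv2.COLOR_RGB2HSV); m=((hsv[...,2]>150)&(hsv[...,1]<45)).astype(np.uint8)
    n,l,s,ce=cv2.connectedComponentsWithStats(m); q=proj(c,[597,-76,70])[0]
    i=l[int(q[1]),int(q[0])]; co=max(cv2.findContours((l==i).astype(np.uint8),0,1)[0],key=len)
    e=cv2.fitEllipse(co); uv[c]=e[0]; print(c,"plate",s[i],e)
print("plate",tri(uv), bot.get_obs()["time"])
E
python3 m.py
```

```text
side [194.58503593 279.06763433] [(54.1, 763), (48.6, 922), (49.6, 456)]
color 810.0
top [160.35830661 210.88613562] [(47.6, 393), (2.2, 432), (58.4, 470)]
(array([506.60202053, 224.20317941,  15.77226103,   1.33096224]), np.float64(0.16863426566123962))
(array([506.18240084, 224.64519102,  20.36355025,   1.34983304]), np.float64(0.25090664625167847))
side plate [240 175  33  20 521] ((256.10919189453125, 184.3937530517578), (19.16069221496582, 32.174530029296875), 89.12067413330078)
top plate [260 164  35  35 994] ((277.04449462890625, 180.91671752929688), (34.526214599609375, 34.82236862182617), 102.94879913330078)
plate [601.63476705 -76.97228577  62.62364711] 1.4
```

View pics/crop1.png

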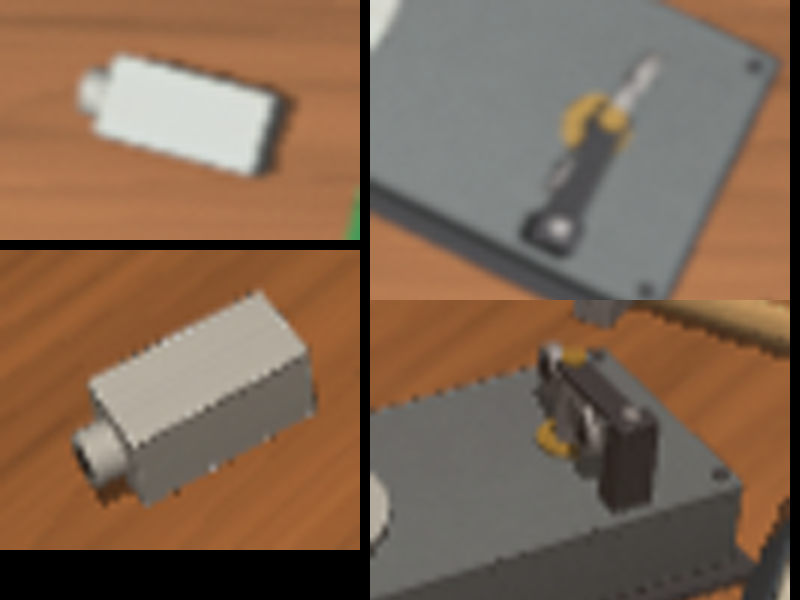

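The crop shows the bare-metal post with its boss pointing to +y (top view, left end), so the choice holds. The key's silver wing is at about top pixel (336,198), pointing roughly away from the strap. That puts the key about 14° past zero.

```bash
cat >> h.py <<'E'
def T(p,Rm): M=np.eye(4); M[:3,:3]=Rm; M[:3,3]=p; return M
def cur():
    o=bot.get_obs(); return T(o["tool_pos"],R.from_rotvec(o["orientation"]).as_matrix()),o
def tool(az,tilt): # tool x azimuth az (deg) when down, then turned by tilt (deg) about tool y
    a=np.radians(az); x=np.array([np.cos(a),np.sin(a),0]); z=np.array([0,0,-1.]); M=np.c_[x,np.cross(z,x),z]
    return M@R.from_euler('y',tilt,degrees=True).as_matrix()
def plan(A,B,N,show=True):
    from scipy.linalg import logm,expm
    D=np.linalg.inv(A)@B; D[:3,:3]=R.from_matrix(D[:3,:3]).as_matrix(); M=expm(np.real(logm(D))/N)
    row=np.r_[M[:3,3]/200,R.from_matrix(M[:3,:3]).as_rotvec()/np.pi]
    P=[A@np.linalg.matrix_power(M,k) for k in range(0,N+1,max(1,N//4))]
    if show:
        print(N,"row",np.round(row,4).tolist(),"mm/row",round(np.linalg.norm(row[:3])*200,1),"deg/row",round(np.linalg.norm(row[3:])*180,2)); print("  path",[np.round(p[:3,3]).tolist() for p in P])
    return row
E
python3 - <<'E'
from h import *
A,o=cur(); yaw=76.8; h=np.array([np.cos(np.radians(yaw)),np.sin(np.radians(yaw)),0])
W1=T(np.array([545,330,330.]),tool(yaw,0)); plan(A,W1,30)
Rp=tool(yaw,-45); a=Rp[:,2]; g=np.array([506.4,224.4,25])+50*h
W2=T(g-235*a,Rp); W3=T(g-155*a,Rp); print(W2[:3,3],W3[:3,3]); plan(W1,W2,10); plan(W2,W3,10)
E
```

```text
30 row [0.1518, -0.0632, 0.0124, -0.0, -0.0, -0.0099] mm/row 33.0 deg/row 1.78
  path [[248.0, -574.0, 405.0], [391.0, -394.0, 387.0], [493.0, -188.0, 370.0], [548.0, 35.0, 352.0], [553.0, 265.0, 335.0]]
[555.76262896 434.85864254 191.17009358] [542.84515306 379.784703   134.60155108]
10 row [0.075, -0.0067, 0.0483, 0.0, -0.025, 0.0] mm/row 17.9 deg/row 4.5
  path [[545.0, 330.0, 330.0], [549.0, 359.0, 310.0], [552.0, 385.0, 285.0], [555.0, 406.0, 256.0], [556.0, 423.0, 225.0], [556.0, 435.0, 191.0]]
10 row [-0.0, 0.0, 0.04, 0.0, -0.0, 0.0] mm/row 8.0 deg/row 0.0
  path [[556.0, 435.0, 191.0], [553.0, 424.0, 180.0], [551.0, 413.0, 169.0], [548.0, 402.0, 157.0], [545.0, 391.0, 146.0], [543.0, 380.0, 135.0]]
```

>>> {"name": "servo_tool", "arguments": {
  "targets": [0.152, -0.063, 0.0124, 0, 0, -0.0099, 0.5, 0.152, -0.063, 0.0124, 0, 0, -0.0099, 0.5, 0.152, -0.063, 0.0124, 0, 0, -0.0099, 0.5, 0.152, -0.063, 0.0124, 0, 0, -0.0099, 0.5, 0.152, -0.063, 0.0124, 0, 0, -0.0099, 0.5, 0.152, -0.063, 0.0124, 0, 0, -0.0099, 0.5, 0.152, -0.063, 0.0124, 0, 0, -0.0099, 0.5, 0.152, -0.063, 0.0124, 0, 0, -0.0099, 0.5, 0.152, -0.063, 0.0124, 0, 0, -0.0099, 0.5, 0.152, -0.063, 0.0124, 0, 0, -0.0099, 0.5]
}}

```text
time: 2.23
tool_pos: [441.7, -307.5, 379.9]
orientation: [2.94, 1.107, 0.0]
contact_force: [1.2, 0.3, 0.4]
opening: 64.0
grip_force: 0.0
```

>>> {"name": "servo_tool", "arguments": {
  "targets": [0.152, -0.063, 0.0124, 0, 0, -0.0099, 0.5, 0.152, -0.063, 0.0124, 0, 0, -0.0099, 0.5, 0.152, -0.063, 0.0124, 0, 0, -0.0099, 0.5, 0.152, -0.063, 0.0124, 0, 0, -0.0099, 0.5, 0.152, -0.063, 0.0124, 0, 0, -0.0099, 0.5, 0.152, -0.063, 0.0124, 0, 0, -0.0099, 0.5, 0.152, -0.063, 0.0124, 0, 0, -0.0099, 0.5, 0.152, -0.063, 0.0124, 0, 0, -0.0099, 0.5, 0.152, -0.063, 0.0124, 0, 0, -0.0099, 0.5, 0.152, -0.063, 0.0124, 0, 0, -0.0099, 0.5]
}}

```text
time: 3.07
tool_pos: [544.1, 3.9, 355.1]
orientation: [2.733, 1.549, 0.001]
contact_force: [2.2, -0.9, 0.5]
opening: 63.8
grip_force: 0.0
```

>>> {"name": "servo_tool", "arguments": {
  "targets": [0.152, -0.063, 0.0124, 0, 0, -0.0099, 0.5, 0.152, -0.063, 0.0124, 0, 0, -0.0099, 0.5, 0.152, -0.063, 0.0124, 0, 0, -0.0099, 0.5, 0.152, -0.063, 0.0124, 0, 0, -0.0099, 0.5, 0.152, -0.063, 0.0124, 0, 0, -0.0099, 0.5, 0.152, -0.063, 0.0124, 0, 0, -0.0099, 0.5, 0.152, -0.063, 0.0124, 0, 0, -0.0099, 0.5, 0.152, -0.063, 0.0124, 0, 0, -0.0099, 0.5, 0.152, -0.063, 0.0124, 0, 0, -0.0099, 0.5, 0.152, -0.063, 0.0124, 0, 0, -0.0099, 0.5]
}}

```text
time: 3.9
tool_pos: [546.3, 331.7, 330.2]
orientation: [2.46, 1.954, 0.001]
contact_force: [0.2, 0.3, -0.3]
opening: 64.1
grip_force: 0.0
```

>>> {"name": "servo_tool", "arguments": {
  "targets": [0.075, -0.0067, 0.0483, 0, -0.025, 0, 0.5, 0.075, -0.0067, 0.0483, 0, -0.025, 0, 0.5, 0.075, -0.0067, 0.0483, 0, -0.025, 0, 0.5, 0.075, -0.0067, 0.0483, 0, -0.025, 0, 0.5, 0.075, -0.0067, 0.0483, 0, -0.025, 0, 0.5, 0.075, -0.0067, 0.0483, 0, -0.025, 0, 0.5, 0.075, -0.0067, 0.0483, 0, -0.025, 0, 0.5, 0.075, -0.0067, 0.0483, 0, -0.025, 0, 0.5, 0.075, -0.0067, 0.0483, 0, -0.025, 0, 0.5, 0.075, -0.0067, 0.0483, 0, -0.025, 0, 0.5]
}}

```text
time: 4.73
tool_pos: [557.3, 435.7, 190.7]
orientation: [1.981, 1.571, -0.824]
contact_force: [0.0, 0.0, 0.1]
opening: 64.0
grip_force: 0.0
```

```bash
python3 - <<'E'
from h import *
A,o=cur(); print(o["q"])
ims={c:viewer.capture(c) for c in("side","top")}
for c in ims: np.save(f"pics/{c}1.npy",ims[c])
for c in ims:
    for t in("post","plate_centre","key_axis","strap_post","key_wing","turntable"):
        print(c,t,[(np.round(d["position"],0).tolist(),round(d["p"],2)) for d in spotter.place_of(c,t)])
x=np.array([506.4,224.4,20,1.34])
o=[]
for c in ims:
    im=cv2.resize(ims[c],None,fx=3,fy=3,interpolation=2)
    for P in postlying(x):
        cv2.polylines(im,[np.round(cv2.convexHull((proj(c,P)*3+1).astype(np.float32))).astype(np.int32)],True,(255,0,0),1)
    q=(proj(c,[515,262,20])[0]*3).astype(int); o.append(im[max(0,q[1]-150):,max(0,q[0]-200):][:300,:400])
cv2.imwrite("pics/c2.png",np.hstack(o)[:,:,::-1])
E
```

```text
[ 0.67919815  1.00203515  1.01835566 -0.46135002  1.76939526  0.97110279]
side post [([370.0, 324.0, 21.0], 0.63), ([498.0, 228.0, 19.0], 0.62), ([462.0, 178.0, 22.0], 0.62)]
side plate_centre []
side key_axis [([530.0, -221.0, 84.0], 0.81)]
side strap_post [([479.0, -190.0, 112.0], 0.59)]
side key_wing [([550.0, -236.0, 89.0], 0.69)]
side turntable []
top post [([371.0, 321.0, 23.0], 0.96), ([462.0, 183.0, 18.0], 0.69), ([596.0, -73.0, 75.0], 0.68), ([507.0, 226.0, 21.0], 0.65)]
top plate_centre [([596.0, -76.0, 73.0], 0.9)]
top key_axis [([533.0, -222.0, 87.0], 0.55)]
top strap_post [([476.0, -194.0, 114.0], 0.67), ([529.0, -222.0, 89.0], 0.35), ([721.0, 166.0, -2.0], 0.35)]
top key_wing [([552.0, -235.0, 89.0], 0.51)]
top turntable [([567.0, -142.0, 1.0], 0.71)]
```

View pics/c2.png

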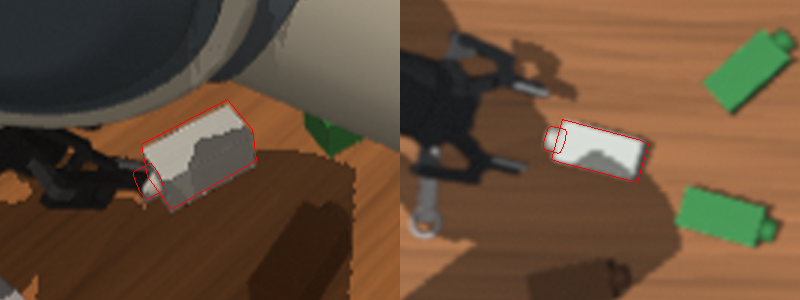

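The fitted outline lies on the post in both views (side pixel ~(193,279), top pixel ~(160,209)), and the open fingers straddle its boss end. I go down and grip.

>>> {"name": "servo_tool", "arguments": {
  "targets": [0, 0, 0.04, 0, 0, 0, 0.5, 0, 0, 0.04, 0, 0, 0, 0.5, 0, 0, 0.04, 0, 0, 0, 0.5, 0, 0, 0.04, 0, 0, 0, 0.5, 0, 0, 0.04, 0, 0, 0, 0.5, 0, 0, 0.04, 0, 0, 0, 0.5, 0, 0, 0.04, 0, 0, 0, 0.5, 0, 0, 0.04, 0, 0, 0, 0.5, 0, 0, 0.04, 0, 0, 0, 0.5, 0, 0, 0.04, 0, 0, 0, 0.5],
  "newtons": 60
}}

```text
time: 6.27
tool_pos: [544.3, 379.3, 134.2]
orientation: [1.984, 1.573, -0.822]
contact_force: [0.8, 0.4, -0.1]
opening: 64.1
grip_force: 0.0
```

>>> {"name": "servo_tool", "arguments": {
  "targets": [0, 0, 0, 0, 0, 0, -1, 0, 0, 0, 0, 0, 0, -1, 0, 0, 0, 0, 0, 0, -1, 0, 0, 0, 0, 0, 0, -1, 0, 0, 0, 0, 0, 0, -1, 0, 0, 0, 0, 0, 0, -1, 0, 0, 0, 0, 0, 0, -1, 0, 0, 0, 0, 0, 0, -1, 0, 0, 0, 0, 0, 0, -1, 0, 0, 0, 0, 0, 0, -1],
  "newtons": 60
}}

```text
time: 7.1
tool_pos: [544.4, 379.9, 134.8]
orientation: [1.984, 1.573, -0.821]
contact_force: [0.7, 1.5, -1.4]
opening: 39.4
grip_force: 60.4
```

```bash
cat > place.py <<'E'
from h import *
import json
A,o=cur(); print(o["q"])
foot=np.array([506.4,224.4,20.]); Rm=A[:3,:3]; y=Rm[:,1]; h=np.cross(y,[0,0,1]); h/=np.linalg.norm(h)
if h@np.array([.23,.97,0])<0: h=-h
f=np.linalg.inv(A)@np.r_[foot,1]; print("foot in tool",f,"y tilt",y[2],"yaw",np.degrees(np.arctan2(h[1],h[0]))); f[1]=0
pz=Rm.T@h; py=np.array([0,1,0.]); py-=pz*(pz@py); py/=np.linalg.norm(py); px=np.cross(py,pz)
json.dump([f[:3].tolist(),px.tolist(),py.tolist(),pz.tolist()],open("grasp.json","w"))
E
cat >> h.py <<'E'
def placeT(foot,az):  # tool pose with post upright, foot at given point, tool pointing to az
    import json
    f,px,py,pz=map(np.array,json.load(open("grasp.json"))); P=np.c_[px,py,pz]
    for s in (0,180):
        Rm=R.from_euler('z',az+s,degrees=True).as_matrix()@P.T
        a=Rm[:,2]; d=np.degrees(np.arctan2(a[1],a[0]))
        Rm=R.from_euler('z',az-d,degrees=True).as_matrix()@Rm
        return T(np.array(foot)-Rm@f,Rm)
E
cat >> place.py <<'E'
im=np.load("pics/top1.npy"); print("plate at z70 from top px:")
from scipy.optimize import least_squares
hsv=cv2.cvtColor(im,cv2.COLOR_RGB2HSV); m=((hsv[...,2]>150)&(hsv[...,1]<45)).astype(np.uint8)
n,l,s,ce=cv2.connectedComponentsWithStats(m); i=l[181,277]; print(ce[i],s[i],least_squares(lambda X:proj("top",[X[0],X[1],70])[0]-ce[i],[600,-76]).x)
L=A.copy(); L[2,3]+=70; plan(A,L,5)
D=T(np.array([560,220,380.]),tool(85,0)); plan(L,D,10)
B=placeT([597,-76.5,120],115); print(B[:3,3],B[:3,2]); plan(D,B,15); plan(D,B,20)
E
python3 place.py
```

```text
[ 0.63181787  1.01806351  1.17817028 -0.4785916   1.59178086  1.01454774]
foot in tool [-32.03063091  -1.5552798  194.36976513   1.        ] y tilt 4.256499696497773e-05 yaw 76.83079874581585
plate at z70 from top px:
[277.06532663 180.91758794] [260 164  35  35 995] [600.8265206  -76.53147035]
5 row [-0.0495, 0.0, -0.0495, 0.0, -0.0, 0.0] mm/row 14.0 deg/row 0.0
  path [[544.0, 380.0, 135.0], [544.0, 380.0, 149.0], [544.0, 380.0, 163.0], [544.0, 380.0, 177.0], [544.0, 380.0, 191.0], [544.0, 380.0, 205.0]]
10 row [-0.11, 0.0193, -0.0484, -0.0018, 0.025, -0.0043] mm/row 24.4 deg/row 4.57
  path [[544.0, 380.0, 205.0], [548.0, 360.0, 249.0], [551.0, 333.0, 289.0], [554.0, 300.0, 325.0], [557.0, 262.0, 356.0], [560.0, 220.0, 380.0]]
[ 645.51950106 -180.5504058   280.07791222] [-0.29886576  0.6409197  -0.70703691]
15 row [-0.1441, 0.0098, -0.0191, 0.0044, 0.0163, -0.0105] mm/row 29.1 deg/row 3.58
  path [[560.0, 220.0, 380.0], [561.0, 133.0, 387.0], [571.0, 46.0, 380.0], [589.0, -36.0, 359.0], [614.0, -113.0, 326.0], [646.0, -181.0, 280.0]]
20 row [-0.108, 0.0069, -0.015, 0.0033, 0.0122, -0.0079] mm/row 21.9 deg/row 2.68
  path [[560.0, 220.0, 380.0], [563.0, 111.0, 386.0], [579.0, 4.0, 371.0], [607.0, -95.0, 335.0], [646.0, -181.0, 280.0]]
```

>>> {"name": "servo_tool", "arguments": {
  "targets": [-0.05, 0, -0.05, 0, 0, 0, -1, -0.05, 0, -0.05, 0, 0, 0, -1, -0.05, 0, -0.05, 0, 0, 0, -1, -0.05, 0, -0.05, 0, 0, 0, -1, -0.05, 0, -0.05, 0, 0, 0, -1, -0.11, 0.0193, -0.0484, -0.0018, 0.025, -0.0043, -1, -0.11, 0.0193, -0.0484, -0.0018, 0.025, -0.0043, -1, -0.11, 0.0193, -0.0484, -0.0018, 0.025, -0.0043, -1, -0.11, 0.0193, -0.0484, -0.0018, 0.025, -0.0043, -1, -0.11, 0.0193, -0.0484, -0.0018, 0.025, -0.0043, -1]
}}

```text
time: 7.93
tool_pos: [552.0, 316.4, 311.1]
orientation: [2.177, 1.864, -0.439]
contact_force: [0.6, 0.3, -3.5]
opening: 39.5
grip_force: 60.7
```

>>> {"name": "servo_tool", "arguments": {
  "targets": [-0.11, 0.0193, -0.0484, -0.0018, 0.025, -0.0043, -1, -0.11, 0.0193, -0.0484, -0.0018, 0.025, -0.0043, -1, -0.11, 0.0193, -0.0484, -0.0018, 0.025, -0.0043, -1, -0.11, 0.0193, -0.0484, -0.0018, 0.025, -0.0043, -1, -0.11, 0.0193, -0.0484, -0.0018, 0.025, -0.0043, -1, -0.108, 0.0069, -0.015, 0.0033, 0.0122, -0.0079, -1, -0.108, 0.0069, -0.015, 0.0033, 0.0122, -0.0079, -1, -0.108, 0.0069, -0.015, 0.0033, 0.0122, -0.0079, -1, -0.108, 0.0069, -0.015, 0.0033, 0.0122, -0.0079, -1, -0.108, 0.0069, -0.015, 0.0033, 0.0122, -0.0079, -1]
}}

```text
time: 8.77
tool_pos: [562.2, 110.0, 388.3]
orientation: [-2.057, -2.141, -0.163]
contact_force: [0.9, -0.5, -4.0]
opening: 39.7
grip_force: 60.8
```

>>> {"name": "servo_tool", "arguments": {
  "targets": [-0.108, 0.0069, -0.015, 0.0033, 0.0122, -0.0079, -1, -0.108, 0.0069, -0.015, 0.0033, 0.0122, -0.0079, -1, -0.108, 0.0069, -0.015, 0.0033, 0.0122, -0.0079, -1, -0.108, 0.0069, -0.015, 0.0033, 0.0122, -0.0079, -1, -0.108, 0.0069, -0.015, 0.0033, 0.0122, -0.0079, -1, -0.108, 0.0069, -0.015, 0.0033, 0.0122, -0.0079, -1, -0.108, 0.0069, -0.015, 0.0033, 0.0122, -0.0079, -1, -0.108, 0.0069, -0.015, 0.0033, 0.0122, -0.0079, -1, -0.108, 0.0069, -0.015, 0.0033, 0.0122, -0.0079, -1, -0.108, 0.0069, -0.015, 0.0033, 0.0122, -0.0079, -1]
}}

```text
time: 9.6
tool_pos: [607.3, -95.7, 336.6]
orientation: [-1.549, -2.099, -0.429]
contact_force: [0.4, 0.1, -3.7]
opening: 39.0
grip_force: 60.8
```

```bash
python3 - <<'E'
from h import *
A,o=cur(); print(o["q"],o["opening"],A[:3,3],o["contact_force"])
B=placeT([599,-76.5,120],115); print(B[:3,3]); plan(A,B,5)
E
```

```text
[-0.36448547  0.64346562  1.34346217  0.42952681  1.57749421 -0.75450427] 39.03872783773801 [607.27413622 -95.74359608 336.63965989] [ 0.36634215  0.11148488 -3.68810662]
[ 647.51950106 -180.5504058   280.07791222]
5 row [-0.1086, 0.0091, -0.014, 0.0032, 0.0121, -0.0077] mm/row 22.0 deg/row 2.65
  path [[607.0, -96.0, 337.0], [615.0, -114.0, 327.0], [622.0, -132.0, 316.0], [630.0, -149.0, 305.0], [639.0, -165.0, 293.0], [648.0, -181.0, 280.0]]
```

>>> {"name": "servo_tool", "arguments": {
  "targets": [-0.1086, 0.0091, -0.014, 0.0032, 0.0121, -0.0077, -1, -0.1086, 0.0091, -0.014, 0.0032, 0.0121, -0.0077, -1, -0.1086, 0.0091, -0.014, 0.0032, 0.0121, -0.0077, -1, -0.1086, 0.0091, -0.014, 0.0032, 0.0121, -0.0077, -1, -0.1086, 0.0091, -0.014, 0.0032, 0.0121, -0.0077, -1, 0, 0, 0, 0, 0, 0, -1, 0, 0, 0, 0, 0, 0, -1, 0, 0, 0, 0, 0, 0, -1, 0, 0, 0, 0, 0, 0, -1, 0, 0, 0, 0, 0, 0, -1]
}}

```text
time: 10.43
tool_pos: [647.3, -178.8, 280.3]
orientation: [-1.306, -2.046, -0.539]
contact_force: [0.9, 0.3, -4.0]
opening: 39.7
grip_force: 61.1
```

```bash
python3 - <<'E'
from h import *
import json
A,o=cur(); f,px,py,pz=map(np.array,json.load(open("grasp.json")))
print(o["q"],A[:3,3],o["contact_force"],"foot",A[:3,3]+A[:3,:3]@f,"z",A[:3,:3]@pz)
ims={c:viewer.capture(c) for c in("side","top")}; out=[]
P=np.c_[px,py,pz]; b=box(-20,20,-20,20,0,80); F=A[:3,3]+A[:3,:3]@f
for c in ims:
    np.save(f"pics/{c}2.npy",ims[c]); im=cv2.resize(ims[c],None,fx=3,fy=3,interpolation=2)
    W=(b@P.T)@A[:3,:3].T+F
    cv2.polylines(im,[np.round(cv2.convexHull((proj(c,W)*3+1).astype(np.float32))).astype(np.int32)],True,(255,0,0),1)
    ring=np.c_[599+50*np.cos(t),-76.5+50*np.sin(t),np.full(24,70)]
    cv2.polylines(im,[np.round(proj(c,ring)*3+1).astype(np.int32)],True,(0,0,255),1)
    q=(proj(c,[599,-90,90])[0]*3).astype(int); out.append(im[max(0,q[1]-150):,max(0,q[0]-200):][:300,:400])
cv2.imwrite("pics/c3.png",np.hstack(out)[:,:,::-1])
D=placeT([599,-76.5,74],115); plan(A,D,10)
E
```

```text
[-0.46519532  0.83634803  1.14520546  0.46662851  1.79677167 -0.94572376] [ 647.34197197 -178.81434564  280.26782509] [ 0.94419186  0.30995089 -4.03140826] foot [599.05600264 -75.02561547 119.94960539] z [-3.41382952e-04  2.15285999e-03  9.99997624e-01]
10 row [-0.0169, -0.0003, 0.0158, 0.0, 0.0001, -0.0001] mm/row 4.6 deg/row 0.02
  path [[647.0, -179.0, 280.0], [647.0, -179.0, 271.0], [647.0, -180.0, 262.0], [647.0, -180.0, 253.0], [647.0, -180.0, 243.0], [648.0, -181.0, 234.0]]
```

View pics/c3.png

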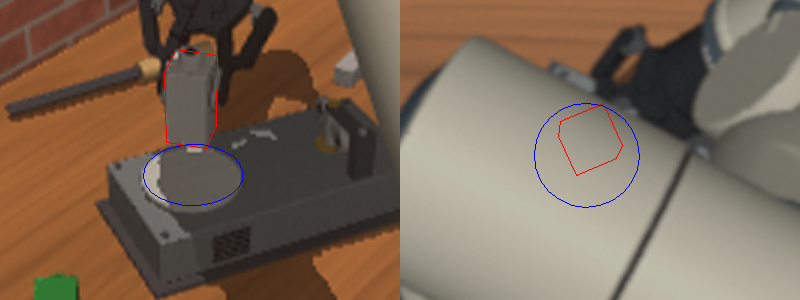

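The upright post hangs above the plate in the side view. My projected plate outline matches the real plate at about side pixel (257,185), so I go down slowly.

>>> {"name": "servo_tool", "arguments": {
  "targets": [-0.017, 0, 0.016, 0, 0, 0, -1, -0.017, 0, 0.016, 0, 0, 0, -1, -0.017, 0, 0.016, 0, 0, 0, -1, -0.017, 0, 0.016, 0, 0, 0, -1, -0.017, 0, 0.016, 0, 0, 0, -1, -0.017, 0, 0.016, 0, 0, 0, -1, -0.017, 0, 0.016, 0, 0, 0, -1, -0.017, 0, 0.016, 0, 0, 0, -1, -0.017, 0, 0.016, 0, 0, 0, -1, -0.013, 0, 0.012, 0, 0, 0, -1]
}}

```text
time: 11.37
tool_pos: [648.0, -180.9, 232.8]
orientation: [-1.306, -2.043, -0.539]
contact_force: [-0.4, -0.8, -3.1]
opening: 39.0
grip_force: 61.1
```

>>> {"name": "servo_tool", "arguments": {
  "targets": [-0.0009, 0, 0.0009, 0, 0, 0, -1, -0.0009, 0, 0.0009, 0, 0, 0, -1, -0.0009, 0, 0.0009, 0, 0, 0, -1, -0.0009, 0, 0.0009, 0, 0, 0, -1, -0.0009, 0, 0.0009, 0, 0, 0, -1, -0.0009, 0, 0.0009, 0, 0, 0, -1, -0.0009, 0, 0.0009, 0, 0, 0, -1, -0.0009, 0, 0.0009, 0, 0, 0, -1, 0, 0, 0, 0, 0, 0, -1, 0, 0, 0, 0, 0, 0, -1]
}}

```text
time: 12.2
tool_pos: [648.0, -180.9, 231.4]
orientation: [-1.306, -2.044, -0.539]
contact_force: [0.3, 0.2, -4.1]
opening: 38.9
grip_force: 61.1
```

>>> {"name": "servo_tool", "arguments": {
  "targets": [-0.0007, 0, 0.0007, 0, 0, 0, -1, -0.0007, 0, 0.0007, 0, 0, 0, -1, -0.0007, 0, 0.0007, 0, 0, 0, -1, -0.0007, 0, 0.0007, 0, 0, 0, -1, -0.0007, 0, 0.0007, 0, 0, 0, -1, -0.0007, 0, 0.0007, 0, 0, 0, -1, -0.0007, 0, 0.0007, 0, 0, 0, -1, 0, 0, 0, 0, 0, 0, -1, 0, 0, 0, 0, 0, 0, -1, 0, 0, 0, 0, 0, 0, -1]
}}

```text
time: 13.03
tool_pos: [648.0, -180.9, 230.1]
orientation: [-1.306, -2.044, -0.539]
contact_force: [0.7, -0.3, -3.3]
opening: 39.5
grip_force: 61.1
```

>>> {"name": "servo_tool", "arguments": {
  "targets": [-0.0007, 0, 0.0007, 0, 0, 0, -1, -0.0007, 0, 0.0007, 0, 0, 0, -1, -0.0007, 0, 0.0007, 0, 0, 0, -1, -0.0007, 0, 0.0007, 0, 0, 0, -1, -0.0007, 0, 0.0007, 0, 0, 0, -1, -0.0007, 0, 0.0007, 0, 0, 0, -1, 0, 0, 0, 0, 0, 0, -1, 0, 0, 0, 0, 0, 0, -1, 0, 0, 0, 0, 0, 0, -1, 0, 0, 0, 0, 0, 0, -1]
}}

```text
time: 13.87
tool_pos: [648.0, -180.9, 229.2]
orientation: [-1.306, -2.044, -0.539]
contact_force: [-0.7, -2.2, 4.9]
opening: 39.5
grip_force: 61.7
```

Touchdown: the force rose by about 8 N. I open the gripper and back out along the tool.

>>> {"name": "servo_tool", "arguments": {
  "targets": [0.0005, 0, -0.0005, 0, 0, 0, -1, 0, 0, 0, 0, 0, 0, -0.05, 0, 0, 0, 0, 0, 0, -0.02, 0, 0, 0, 0, 0, 0, 0.05, 0, 0, 0, 0, 0, 0, 0.15, 0, 0, 0, 0, 0, 0, 0.3, 0, 0, 0, 0, 0, 0, 0.5, 0, 0, 0, 0, 0, 0, 0.6, 0, 0, 0, 0, 0, 0, 0.6, 0, 0, 0, 0, 0, 0, 0.6]
}}

```text
time: 14.7
tool_pos: [648.0, -180.9, 229.0]
orientation: [-1.306, -2.044, -0.539]
contact_force: [-0.0, 0.5, -0.1]
opening: 68.4
grip_force: 0.0
```

>>> {"name": "servo_tool", "arguments": {
  "targets": [0, 0, -0.03, 0, 0, 0, 0.6, 0, 0, -0.05, 0, 0, 0, 0.6, 0, 0, -0.08, 0, 0, 0, 0.6, 0, 0, -0.08, 0, 0, 0, 0.6, 0, 0, -0.08, 0, 0, 0, 0.6, 0, 0, -0.08, 0, 0, 0, 0.6, 0, 0, -0.08, 0, 0, 0, 0.6, 0, 0, -0.08, 0, 0, 0, 0.6, 0, 0, 0, 0, 0, 0, 0.6, 0, 0, 0, 0, 0, 0, 0.6]
}}

```text
time: 15.53
tool_pos: [681.5, -253.3, 308.9]
orientation: [-1.308, -2.045, -0.54]
contact_force: [-0.6, 0.7, -0.8]
opening: 68.1
grip_force: 0.0
```

```bash
python3 - <<'E'
from h import *
A,o=cur(); print(o["time"],o["q"],A[:3,3],A[:3,0])
ims={c:viewer.capture(c) for c in("side","top")}; out=[]
for c in ims:
    np.save(f"pics/{c}3.npy",ims[c]); im=cv2.resize(ims[c],None,fx=3,fy=3,interpolation=2)
    ring=np.c_[599+50*np.cos(t),-76.5+50*np.sin(t),np.full(24,70)]
    cv2.polylines(im,[np.round(proj(c,ring)*3+1).astype(np.int32)],True,(0,0,255),1)
    q=(proj(c,[570,-140,90])[0]*3).astype(int); out.append(im[max(0,q[1]-150):,max(0,q[0]-200):][:300,:400])
    for n in("post","plate_centre","key_axis","key_wing"): print(c,n,[(np.round(d["position"],0).tolist(),round(d["p"],2)) for d in spotter.place_of(c,n)])
cv2.imwrite("pics/c4.png",np.hstack(out)[:,:,::-1])
E
```

```text
15.5333 [-0.52855877  0.89376294  0.91996169  0.45388878  1.972949   -0.92280997] [ 681.46442501 -253.29756737  308.85677693] [-0.29717473  0.64328868  0.7055968 ]
side post [([464.0, 179.0, 22.0], 0.9), ([568.0, 151.0, 22.0], 0.9), ([596.0, -74.0, 70.0], 0.63), ([369.0, 326.0, 22.0], 0.63)]
side plate_centre [([601.0, -75.0, 73.0], 0.6), ([532.0, -222.0, 85.0], 0.34)]
side key_axis [([532.0, -223.0, 85.0], 0.93)]
side key_wing [([516.0, 442.0, 0.0], 0.72), ([549.0, -238.0, 88.0], 0.5), ([720.0, 163.0, 2.0], 0.48)]
top post [([562.0, 155.0, 18.0], 0.91), ([370.0, 322.0, 19.0], 0.87), ([461.0, 182.0, 17.0], 0.75)]
top plate_centre []
top key_axis []
top key_wing [([513.0, 440.0, -0.0], 0.26)]
```

View pics/c4.png

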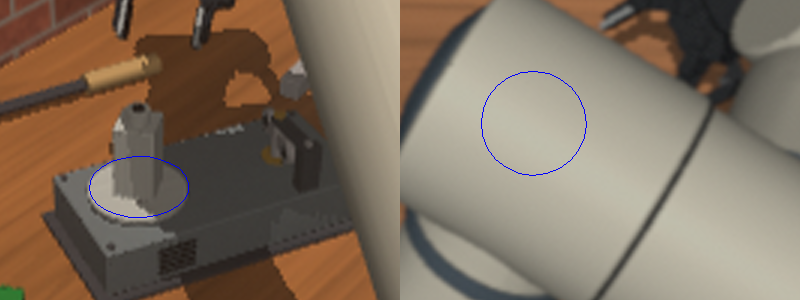

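The side view shows the post standing upright, boss up, near the middle of the plate (base at about side pixel (257,190)). The fingers are clear of it. Next is the key.

```bash
cat >> h.py <<'E'
AX=np.array([531.5,-221.8]); YAW=-24.9
def keyT(theta,wing,rho,w,z=251.4): # tool behind wing (0=A,1=B) at winding angle theta deg
    al=YAW-theta-180*wing; a=np.radians(al); e=np.array([np.cos(a),np.sin(a)]); tc=np.array([e[1],-e[0]])
    p=AX+rho*e-w*tc; return T(np.r_[p,z],tool(al+90,0))
def arc(deg,rho,w):
    c=np.array([-w,-rho]); a=np.radians(deg); Rm=np.array([[np.cos(a),-np.sin(a)],[np.sin(a),np.cos(a)]])
    d=c-Rm@c; print("arc row",np.round(d/200,4),"rz",round(deg/180,4))
E
python3 - <<'E'
from h import *
from scipy.linalg import logm,expm
A,o=cur(); K=keyT(12,0,32,23,330); print(K[:3,3]); r=plan(A,K,20)
M=T(r[:3]*200,R.from_rotvec(r[3:]*np.pi).as_matrix()); 
for k in (0,5,10,15,20): print((A@np.linalg.matrix_power(M,k)@[0,0,173,1])[:3].round())
K2=keyT(12,0,32,23); print(K2[:3,3]); plan(K,K2,10)
arc(5,32,15); arc(6,32,15); arc(4,32,15)
E
```

```text
[ 570.89957425 -222.62070007  330.        ]
20 row [0.0066, -0.0301, -0.0008, -0.0067, -0.0112, 0.0162] mm/row 6.2 deg/row 3.75
  path [[681.0, -252.0, 308.0], [652.0, -258.0, 314.0], [622.0, -254.0, 321.0], [594.0, -242.0, 327.0], [571.0, -223.0, 330.0]]
[ 630. -142.  186.]
[ 624. -164.  172.]
[ 611. -187.  162.]
[ 593. -207.  158.]
[ 571. -223.  157.]
[ 570.89957425 -222.62070007  251.4       ]
10 row [-0.0, 0.0, 0.0393, 0.0, 0.0, 0.0] mm/row 7.9 deg/row 0.0
  path [[571.0, -223.0, 330.0], [571.0, -223.0, 314.0], [571.0, -223.0, 299.0], [571.0, -223.0, 283.0], [571.0, -223.0, 267.0], [571.0, -223.0, 251.0]]
arc row [-0.0142  0.0059] rz 0.0278
arc row [-0.0171  0.007 ] rz 0.0333
arc row [-0.0113  0.0048] rz 0.0222
```

>>> {"name": "servo_tool", "arguments": {
  "targets": [0.0066, -0.0301, -0.0008, -0.0067, -0.0112, 0.0162, 0.6, 0.0066, -0.0301, -0.0008, -0.0067, -0.0112, 0.0162, 0.3, 0.0066, -0.0301, -0.0008, -0.0067, -0.0112, 0.0162, 0, 0.0066, -0.0301, -0.0008, -0.0067, -0.0112, 0.0162, -1, 0.0066, -0.0301, -0.0008, -0.0067, -0.0112, 0.0162, -1, 0.0066, -0.0301, -0.0008, -0.0067, -0.0112, 0.0162, -1, 0.0066, -0.0301, -0.0008, -0.0067, -0.0112, 0.0162, -1, 0.0066, -0.0301, -0.0008, -0.0067, -0.0112, 0.0162, -1, 0.0066, -0.0301, -0.0008, -0.0067, -0.0112, 0.0162, -1, 0.0066, -0.0301, -0.0008, -0.0067, -0.0112, 0.0162, -1],
  "newtons": 40
}}

```text
time: 16.87
tool_pos: [621.7, -254.6, 321.4]
orientation: [-2.091, -1.837, -0.307]
contact_force: [-0.5, -0.0, -0.3]
opening: 0.0
grip_force: 0.0
```

>>> {"name": "servo_tool", "arguments": {
  "targets": [0.0066, -0.0301, -0.0008, -0.0067, -0.0112, 0.0162, -1, 0.0066, -0.0301, -0.0008, -0.0067, -0.0112, 0.0162, -1, 0.0066, -0.0301, -0.0008, -0.0067, -0.0112, 0.0162, -1, 0.0066, -0.0301, -0.0008, -0.0067, -0.0112, 0.0162, -1, 0.0066, -0.0301, -0.0008, -0.0067, -0.0112, 0.0162, -1, 0.0066, -0.0301, -0.0008, -0.0067, -0.0112, 0.0162, -1, 0.0066, -0.0301, -0.0008, -0.0067, -0.0112, 0.0162, -1, 0.0066, -0.0301, -0.0008, -0.0067, -0.0112, 0.0162, -1, 0.0066, -0.0301, -0.0008, -0.0067, -0.0112, 0.0162, -1, 0.0066, -0.0301, -0.0008, -0.0067, -0.0112, 0.0162, -1]
}}

```text
time: 17.7
tool_pos: [570.7, -222.6, 330.5]
orientation: [2.811, 1.404, -0.001]
contact_force: [0.7, -0.4, 0.2]
opening: -0.0
grip_force: 0.0
```

```bash
python3 - <<'E'
from h import *
A,o=cur(); print(o["time"],o["q"],A[:3,3],o["opening"],A[:3,2])
K2=keyT(12,0,32,23); plan(A,K2,10)
ims={c:viewer.capture(c) for c in("side","top")}; out=[]
for c in ims:
    im=cv2.resize(ims[c],None,fx=4,fy=4,interpolation=2)
    for wg in(0,1):
        a=np.radians(YAW-12-180*wg); p=proj(c,[[*AX,86],[AX[0]+42*np.cos(a),AX[1]+42*np.sin(a),86]])*4+2
        cv2.line(im,*[tuple(int(v) for v in q) for q in p],((255,0,0),(0,0,255))[wg],1)
    q=(proj(c,[532,-222,90])[0]*4).astype(int); out.append(im[max(0,q[1]-200):,max(0,q[0]-200):][:400,:400])
cv2.imwrite("pics/c5.png",np.hstack(out)[:,:,::-1])
E
```

```text
17.7 [-4.69132327e-01  5.53283921e-01  1.46275148e+00 -7.24331902e-04
  1.12603442e+00  1.75637783e-01] [ 570.70803925 -222.57714587  330.50294463] -0.02422803621800536 [-7.21145615e-04 -3.67532805e-04 -9.99999672e-01]
10 row [0.0001, 0.0001, 0.0396, -0.0, 0.0, -0.0] mm/row 7.9 deg/row 0.01
  path [[571.0, -223.0, 331.0], [571.0, -223.0, 315.0], [571.0, -223.0, 299.0], [571.0, -223.0, 283.0], [571.0, -223.0, 267.0], [571.0, -223.0, 251.0]]
```

View pics/c5.png

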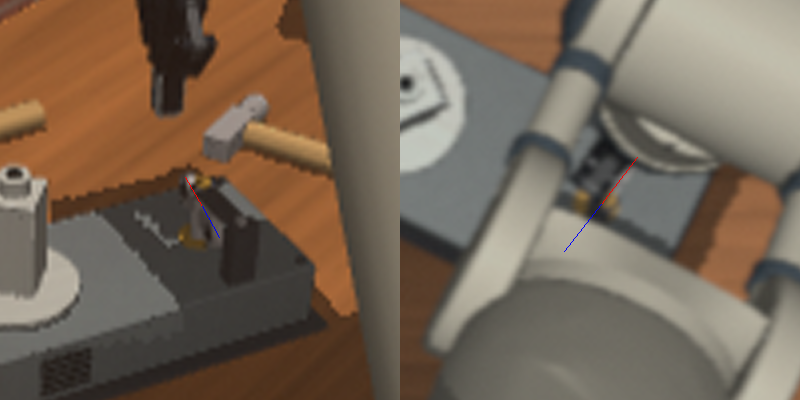

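The side view shows the post standing centred on the plate. The closed fingers are above the far side of the key, at about side pixel (298,165). The drawn wing line fits the silver wing.

>>> {"name": "servo_tool", "arguments": {
  "targets": [0, 0, 0.04, 0, 0, 0, -1, 0, 0, 0.04, 0, 0, 0, -1, 0, 0, 0.04, 0, 0, 0, -1, 0, 0, 0.04, 0, 0, 0, -1, 0, 0, 0.04, 0, 0, 0, -1, 0, 0, 0.04, 0, 0, 0, -1, 0, 0, 0.04, 0, 0, 0, -1, 0, 0, 0.04, 0, 0, 0, -1, 0, 0, 0.04, 0, 0, 0, -1, 0, 0, 0.036, 0, 0, 0, -1]
}}

```text
time: 18.63
tool_pos: [570.9, -222.6, 250.1]
orientation: [-2.807, -1.406, 0.001]
contact_force: [0.5, -0.4, 0.2]
opening: -0.2
grip_force: 0.0
```

>>> {"name": "servo_tool", "arguments": {
  "targets": [-0.008, 0, 0, 0, 0, 0, -1, -0.008, 0, 0, 0, 0, 0, -1, -0.008, 0, 0, 0, 0, 0, -1, -0.008, 0, 0, 0, 0, 0, -1, -0.008, 0, 0, 0, 0, 0, -1, -0.0113, 0.0048, 0, 0, 0, 0.0222, -1, -0.0113, 0.0048, 0, 0, 0, 0.0222, -1, -0.0113, 0.0048, 0, 0, 0, 0.0222, -1, -0.0113, 0.0048, 0, 0, 0, 0.0222, -1, -0.0113, 0.0048, 0, 0, 0, 0.0222, -1]
}}

```text
time: 19.47
tool_pos: [561.8, -240.4, 251.5]
orientation: [-3.01, -0.893, -0.001]
contact_force: [2.2, 4.6, 1.6]
opening: 0.0
grip_force: 2.2
```

The force is about 5 N against the push, as expected for winding from near zero. I go on along the arc.

>>> {"name": "servo_tool", "arguments": {
  "targets": [-0.0171, 0.007, 0, 0, 0, 0.0333, -1, -0.0171, 0.007, 0, 0, 0, 0.0333, -1, -0.0171, 0.007, 0, 0, 0, 0.0333, -1, -0.0171, 0.007, 0, 0, 0, 0.0333, -1, -0.0171, 0.007, 0, 0, 0, 0.0333, -1, -0.0171, 0.007, 0, 0, 0, 0.0333, -1, -0.0171, 0.007, 0, 0, 0, 0.0333, -1, -0.0171, 0.007, 0, 0, 0, 0.0333, -1, -0.0171, 0.007, 0, 0, 0, 0.0333, -1, -0.0171, 0.007, 0, 0, 0, 0.0333, -1]
}}

```text
time: 20.3
tool_pos: [530.8, -257.6, 251.6]
orientation: [-3.054, 0.733, -0.001]
contact_force: [4.6, -0.6, -1.2]
opening: 0.1
grip_force: 1.8
```

```bash
cat > k.py <<'E'
from h import *
A,o=cur(); az=np.degrees(np.arctan2(A[1,0],A[0,0])); al=az-90
c=np.linalg.inv(A)@np.r_[AX,A[2,3],1]
F=o["contact_force"]; print("t",o["time"],"pos",A[:3,3].round(1),"theta_tool(A)",(YAW-al)%360,"axis in tool (want -15,-32)",c[:2].round(1),"F tool",(A[:3,:3].T@F).round(1),"q",o["q"].round(2))
E
python3 k.py
```

```text
t 20.3 pos [ 530.8 -257.6  251.6] theta_tool(A) 92.10881444657417 axis in tool (want -15,-32) [-15.7 -32.2] F tool [ 4.3 -1.6  1.2] q [-0.55  0.63  1.59  0.    0.92  1.49]
```

>>> {"name": "servo_tool", "arguments": {
  "targets": [-0.0156, 0.0065, 0, 0, 0, 0.0306, -1, -0.0156, 0.0065, 0, 0, 0, 0.0306, -1, -0.0156, 0.0065, 0, 0, 0, 0.0306, -1, -0.0156, 0.0065, 0, 0, 0, 0.0306, -1, -0.0156, 0.0065, 0, 0, 0, 0.0306, -1, -0.0156, 0.0065, 0, 0, 0, 0.0306, -1, -0.0156, 0.0065, 0, 0, 0, 0.0306, -1, -0.0156, 0.0065, 0, 0, 0, 0.0306, -1, -0.0156, 0.0065, 0, 0, 0, 0.0306, -1, -0.0156, 0.0065, 0, 0, 0, 0.0306, -1]
}}

```text
time: 21.13
tool_pos: [502.0, -242.1, 251.6]
orientation: [2.37, -2.062, -0.001]
contact_force: [-2.5, -5.1, 1.3]
opening: 0.1
grip_force: 2.2
```

```bash
python3 k.py; python3 - <<'E'
from h import *
A,o=cur()
S=A.copy(); S[:3,3]+=A[:3,0]*8; U=S.copy(); U[2,3]=300; G=keyT(147,1,32,24,300); print(G[:3,3],U[:3,3]); plan(U,G,30)
E
```

```text
t 21.1333 pos [ 502.  -242.1  251.6] theta_tool(A) 147.156873892881 axis in tool (want -15,-32) [-16.1 -32. ] F tool [ 4.7  3.2 -1.3] q [-0.56  0.6   1.67  0.    0.87  2.45]
[ 559.79912748 -193.53059279  300.        ] [ 503.12900062 -250.05292687  300.        ]
30 row [-0.0174, 0.0117, 0.0, 0.0, -0.0, 0.0333] mm/row 4.2 deg/row 5.99
  path [[503.0, -250.0, 300.0], [492.0, -224.0, 300.0], [500.0, -197.0, 300.0], [525.0, -182.0, 300.0], [553.0, -188.0, 300.0]]
```

>>> {"name": "servo_tool", "arguments": {
  "targets": [0.02, 0, 0, 0, 0, 0, -1, 0.02, 0, 0, 0, 0, 0, -1, 0, 0, -0.1, 0, 0, 0, -1, 0, 0, -0.1, 0, 0, 0, -1, 0, 0, -0.1, 0, 0, 0, -1, 0.0178, -0.015, 0, 0, 0, -0.037, -1, 0.0178, -0.015, 0, 0, 0, -0.037, -1, 0.0178, -0.015, 0, 0, 0, -0.037, -1, 0.0178, -0.015, 0, 0, 0, -0.037, -1, 0.0178, -0.015, 0, 0, 0, -0.037, -1]
}}

```text
time: 21.97
tool_pos: [523.9, -261.2, 311.3]
orientation: [-2.87, 1.276, 0.002]
contact_force: [-0.7, 0.5, 0.7]
opening: -0.3
grip_force: 0.0
```

>>> {"name": "servo_tool", "arguments": {
  "targets": [0.0178, -0.015, 0, 0, 0, -0.037, -1, 0.0178, -0.015, 0, 0, 0, -0.037, -1, 0.0178, -0.015, 0, 0, 0, -0.037, -1, 0.0178, -0.015, 0, 0, 0, -0.037, -1, 0.0178, -0.015, 0, 0, 0, -0.037, -1, 0.0178, -0.015, 0, 0, 0, -0.037, -1, 0.0178, -0.015, 0, 0, 0, -0.037, -1, 0.0178, -0.015, 0, 0, 0, -0.037, -1, 0.0178, -0.015, 0, 0, 0, -0.037, -1, 0.0178, -0.015, 0, 0, 0, -0.037, -1]
}}

```text
time: 22.8
tool_pos: [564.8, -244.8, 311.1]
orientation: [-3.099, -0.509, 0.001]
contact_force: [0.2, -0.7, 0.6]
opening: 0.0
grip_force: 0.0
```

>>> {"name": "servo_tool", "arguments": {
  "targets": [0.0178, -0.015, 0, 0, 0, -0.037, -1, 0.0178, -0.015, 0, 0, 0, -0.037, -1, 0.0178, -0.015, 0, 0, 0, -0.037, -1, 0.0178, -0.015, 0, 0, 0, -0.037, -1, 0.0178, -0.015, 0, 0, 0, -0.037, -1, 0.0178, -0.015, 0, 0, 0, -0.037, -1, 0.0178, -0.015, 0, 0, 0, -0.037, -1, 0.0178, -0.015, 0, 0, 0, -0.037, -1, 0.0178, -0.015, 0, 0, 0, -0.037, -1, 0.0178, -0.015, 0, 0, 0, -0.037, -1]
}}

```text
time: 23.63
tool_pos: [566.0, -200.6, 311.2]
orientation: [-2.31, -2.126, -0.001]
contact_force: [0.1, -0.3, 0.3]
opening: -0.1
grip_force: 0.0
```

```bash
python3 k.py
```

```text
t 23.6333 pos [ 566.  -200.6  311.2] theta_tool(A) 339.84232477750396 axis in tool (want -15,-32) [-24.  -32.7] F tool [-0.3  0.1 -0.3] q [-0.44  0.56  1.51  0.    1.07 -0.36]
```

>>> {"name": "servo_tool", "arguments": {
  "targets": [0.0178, -0.015, 0, 0, 0, -0.037, -1, 0.0178, -0.015, 0, 0, 0, -0.037, -1, 0, 0, 0.1, 0, 0, 0, -1, 0, 0, 0.1, 0, 0, 0, -1, 0, 0, 0.1, 0, 0, 0, -1, 0, 0, 0, 0, 0, 0, -1, -0.02, 0.002, 0, 0, 0, 0, -1, -0.02, 0.002, 0, 0, 0, 0, -1, -0.0113, 0.0048, 0, 0, 0, 0.0222, -1, -0.0113, 0.0048, 0, 0, 0, 0.0222, -1]
}}

```text
time: 24.47
tool_pos: [564.5, -205.3, 252.1]
orientation: [-2.222, -2.219, -0.002]
contact_force: [-0.5, 5.9, -3.6]
opening: 0.1
grip_force: 2.7
```

>>> {"name": "servo_tool", "arguments": {
  "targets": [-0.0171, 0.007, 0, 0, 0, 0.0333, -1, -0.0171, 0.007, 0, 0, 0, 0.0333, -1, -0.0171, 0.007, 0, 0, 0, 0.0333, -1, -0.0171, 0.007, 0, 0, 0, 0.0333, -1, -0.0171, 0.007, 0, 0, 0, 0.0333, -1, -0.0171, 0.007, 0, 0, 0, 0.0333, -1, -0.0171, 0.007, 0, 0, 0, 0.0333, -1, -0.0171, 0.007, 0, 0, 0, 0.0333, -1, -0.0171, 0.007, 0, 0, 0, 0.0333, -1, -0.0171, 0.007, 0, 0, 0, 0.0333, -1]
}}

```text
time: 25.3
tool_pos: [562.0, -240.8, 252.5]
orientation: [-3.035, -0.809, -0.002]
contact_force: [2.9, 4.8, -1.6]
opening: 0.3
grip_force: 2.1
```

```bash
python3 k.py
```

```text
t 25.3 pos [ 562.  -240.8  252.5] theta_tool(A) 35.24746854509568 axis in tool (want -15,-32) [-17.  -31.6] F tool [ 4.9 -2.7  1.6] q [-0.5   0.65  1.53  0.    0.96  0.55]
```

>>> {"name": "servo_tool", "arguments": {
  "targets": [-0.0175, 0.007, 0, 0, 0, 0.0333, -1, -0.0175, 0.007, 0, 0, 0, 0.0333, -1, -0.0175, 0.007, 0, 0, 0, 0.0333, -1, -0.0175, 0.007, 0, 0, 0, 0.0333, -1, -0.0175, 0.007, 0, 0, 0, 0.0333, -1, -0.0175, 0.007, 0, 0, 0, 0.0333, -1, -0.0175, 0.007, 0, 0, 0, 0.0333, -1, -0.0175, 0.007, 0, 0, 0, 0.0333, -1, -0.0175, 0.007, 0, 0, 0, 0.0333, -1, -0.0175, 0.007, 0, 0, 0, 0.0333, -1]
}}

```text
time: 26.13
tool_pos: [529.7, -256.8, 252.9]
orientation: [3.034, -0.815, 0.005]
contact_force: [4.0, -3.6, -2.7]
opening: 0.2
grip_force: 2.5
```

>>> {"name": "servo_tool", "arguments": {
  "targets": [-0.0145, 0.006, 0, 0, 0, 0.0278, -1, -0.0145, 0.006, 0, 0, 0, 0.0278, -1, -0.0145, 0.006, 0, 0, 0, 0.0278, -1, -0.0145, 0.006, 0, 0, 0, 0.0278, -1, -0.0145, 0.006, 0, 0, 0, 0.0278, -1, -0.0145, 0.006, 0, 0, 0, 0.0278, -1, -0.0145, 0.006, 0, 0, 0, 0.0278, -1, -0.0145, 0.006, 0, 0, 0, 0.0278, -1, -0.0145, 0.006, 0, 0, 0, 0.0278, -1, -0.0145, 0.006, 0, 0, 0, 0.0278, -1]
}}

```text
time: 26.97
tool_pos: [503.0, -241.6, 252.9]
orientation: [-2.405, 2.021, -0.003]
contact_force: [-1.5, -6.3, 1.2]
opening: 0.3
grip_force: 2.8
```

```bash
python3 k.py
```

```text
t 26.9667 pos [ 503.  -241.6  252.9] theta_tool(A) 145.17029995772037 axis in tool (want -15,-32) [-14.6 -31.5] F tool [ 5.9  2.6 -1.2] q [-0.55  0.59  1.67 -0.    0.88  2.41]
```

>>> {"name": "servo_tool", "arguments": {
  "targets": [0.022, -0.001, 0, 0, 0, 0, -1, 0.022, -0.001, 0, 0, 0, 0, -1, 0, 0, -0.1, 0, 0, 0, -1, 0, 0, -0.1, 0, 0, 0, -1, 0, 0, -0.1, 0, 0, 0, -1, 0.0178, -0.015, 0, 0, 0, -0.037, -1, 0.0178, -0.015, 0, 0, 0, -0.037, -1, 0.0178, -0.015, 0, 0, 0, -0.037, -1, 0.0178, -0.015, 0, 0, 0, -0.037, -1, 0.0178, -0.015, 0, 0, 0, -0.037, -1]
}}

```text
time: 27.8
tool_pos: [525.5, -260.1, 311.9]
orientation: [-2.89, 1.229, 0.0]
contact_force: [-0.5, -0.5, -0.5]
opening: 0.1
grip_force: 0.0
```

>>> {"name": "servo_tool", "arguments": {
  "targets": [0.0178, -0.015, 0, 0, 0, -0.037, -1, 0.0178, -0.015, 0, 0, 0, -0.037, -1, 0.0178, -0.015, 0, 0, 0, -0.037, -1, 0.0178, -0.015, 0, 0, 0, -0.037, -1, 0.0178, -0.015, 0, 0, 0, -0.037, -1, 0.0178, -0.015, 0, 0, 0, -0.037, -1, 0.0178, -0.015, 0, 0, 0, -0.037, -1, 0.0178, -0.015, 0, 0, 0, -0.037, -1, 0.0178, -0.015, 0, 0, 0, -0.037, -1, 0.0178, -0.015, 0, 0, 0, -0.037, -1]
}}

```text
time: 28.63
tool_pos: [565.9, -242.3, 311.8]
orientation: [-3.09, -0.56, -0.0]
contact_force: [-0.4, 1.0, -0.2]
opening: 0.0
grip_force: 0.0
```

>>> {"name": "servo_tool", "arguments": {
  "targets": [0.0178, -0.015, 0, 0, 0, -0.037, -1, 0.0178, -0.015, 0, 0, 0, -0.037, -1, 0.0178, -0.015, 0, 0, 0, -0.037, -1, 0.0178, -0.015, 0, 0, 0, -0.037, -1, 0.0178, -0.015, 0, 0, 0, -0.037, -1, 0.0178, -0.015, 0, 0, 0, -0.037, -1, 0.0178, -0.015, 0, 0, 0, -0.037, -1, 0.0178, -0.015, 0, 0, 0, -0.037, -1, 0.0178, -0.015, 0, 0, 0, -0.037, -1, 0.0178, -0.015, 0, 0, 0, -0.037, -1]
}}

```text
time: 29.47
tool_pos: [565.7, -198.1, 311.8]
orientation: [-2.275, -2.165, -0.001]
contact_force: [0.2, -0.9, 0.1]
opening: 0.3
grip_force: 0.0
```

```bash
python3 k.py
```

```text
t 29.4667 pos [ 565.7 -198.1  311.8] theta_tool(A) 337.94052583428095 axis in tool (want -15,-32) [-25.4 -33. ] F tool [-0.9  0.2 -0.1] q [-0.44  0.56  1.51  0.    1.07 -0.39]
```

>>> {"name": "servo_tool", "arguments": {
  "targets": [0.0178, -0.015, 0, 0, 0, -0.037, -1, 0.0178, -0.015, 0, 0, 0, -0.037, -1, 0, 0, 0.1, 0, 0, 0, -1, 0, 0, 0.1, 0, 0, 0, -1, 0, 0, 0.1, 0, 0, 0, -1, 0, 0, 0, 0, 0, 0, -1, -0.024, 0.003, 0, 0, 0, 0, -1, -0.024, 0.003, 0, 0, 0, 0, -1, -0.0113, 0.0048, 0, 0, 0, 0.0222, -1, -0.0113, 0.0048, 0, 0, 0, 0.0222, -1]
}}

```text
time: 30.3
tool_pos: [564.9, -204.2, 252.2]
orientation: [-2.185, -2.255, -0.002]
contact_force: [-0.8, 6.1, -5.0]
opening: 0.0
grip_force: 3.2
```

>>> {"name": "servo_tool", "arguments": {
  "targets": [-0.0171, 0.007, 0, 0, 0, 0.0333, -1, -0.0171, 0.007, 0, 0, 0, 0.0333, -1, -0.0171, 0.007, 0, 0, 0, 0.0333, -1, -0.0171, 0.007, 0, 0, 0, 0.0333, -1, -0.0171, 0.007, 0, 0, 0, 0.0333, -1, -0.0171, 0.007, 0, 0, 0, 0.0333, -1, -0.0171, 0.007, 0, 0, 0, 0.0333, -1, -0.0171, 0.007, 0, 0, 0, 0.0333, -1, -0.0171, 0.007, 0, 0, 0, 0.0333, -1, -0.0171, 0.007, 0, 0, 0, 0.0333, -1]
}}

```text
time: 31.13
tool_pos: [563.6, -239.7, 252.6]
orientation: [-3.021, -0.859, -0.002]
contact_force: [2.5, 4.8, -3.3]
opening: -0.1
grip_force: 2.6
```

```bash
python3 k.py
```

```text
t 31.1333 pos [ 563.6 -239.7  252.6] theta_tool(A) 33.33719373323529 axis in tool (want -15,-32) [-17.8 -32.1] F tool [ 4.6 -2.7  3.3] q [-0.5   0.65  1.53  0.    0.96  0.52]
```

>>> {"name": "servo_tool", "arguments": {
  "targets": [-0.0072, 0.003, 0, 0, 0, 0.0139, -1, -0.0072, 0.003, 0, 0, 0, 0.0139, -1, -0.0072, 0.003, 0, 0, 0, 0.0139, -1, -0.0072, 0.003, 0, 0, 0, 0.0139, -1, -0.0072, 0.003, 0, 0, 0, 0.0139, -1, -0.0072, 0.003, 0, 0, 0, 0.0139, -1, -0.0072, 0.003, 0, 0, 0, 0.0139, -1, -0.0072, 0.003, 0, 0, 0, 0.0139, -1, -0.0072, 0.003, 0, 0, 0, 0.0139, -1, -0.0072, 0.003, 0, 0, 0, 0.0139, -1]
}}

```text
time: 31.97
tool_pos: [552.8, -250.8, 252.9]
orientation: [3.135, 0.189, 0.004]
contact_force: [5.6, -0.3, -3.8]
opening: 0.0
grip_force: 2.7
```

>>> {"name": "servo_tool", "arguments": {
  "targets": [-0.0014, 0.0006, 0, 0, 0, 0.0028, -1, -0.0014, 0.0006, 0, 0, 0, 0.0028, -1, -0.0014, 0.0006, 0, 0, 0, 0.0028, -1, -0.0014, 0.0006, 0, 0, 0, 0.0028, -1, -0.0014, 0.0006, 0, 0, 0, 0.0028, -1, -0.0014, 0.0006, 0, 0, 0, 0.0028, -1, -0.0014, 0.0006, 0, 0, 0, 0.0028, -1, -0.0014, 0.0006, 0, 0, 0, 0.0028, -1, -0.0014, 0.0006, 0, 0, 0, 0.0028, -1, -0.0014, 0.0006, 0, 0, 0, 0.0028, -1]
}}

```text
time: 32.8
tool_pos: [550.2, -252.4, 253.0]
orientation: [3.14, 0.054, 0.005]
contact_force: [5.9, -0.5, -3.6]
opening: 0.1
grip_force: 2.7
```

```bash
python3 k.py
```

```text
t 32.8 pos [ 550.2 -252.4  253. ] theta_tool(A) 63.130112455536185 axis in tool (want -15,-32) [-17.6 -31.2] F tool [5.9 0.7 3.6] q [-0.53  0.64  1.55  0.    0.95  1.01]
```

>>> {"name": "servo_tool", "arguments": {
  "targets": [-0.0014, 0.0006, 0, 0, 0, 0.0028, -1, -0.0014, 0.0006, 0, 0, 0, 0.0028, -1, -0.0014, 0.0006, 0, 0, 0, 0.0028, -1, -0.0014, 0.0006, 0, 0, 0, 0.0028, -1, -0.0014, 0.0006, 0, 0, 0, 0.0028, -1, -0.0014, 0.0006, 0, 0, 0, 0.0028, -1, -0.0014, 0.0006, 0, 0, 0, 0.0028, -1, 0, 0, 0, 0, 0, 0, -1, 0, 0, 0, 0, 0, 0, -1, 0, 0, 0, 0, 0, 0, -1]
}}

```text
time: 33.63
tool_pos: [548.3, -253.3, 253.0]
orientation: [3.141, -0.042, 0.005]
contact_force: [4.8, -1.4, -3.1]
opening: -0.1
grip_force: 2.6
```

>>> {"name": "servo_tool", "arguments": {
  "targets": [-0.0014, 0.0006, 0, 0, 0, 0.0028, -1, -0.0014, 0.0006, 0, 0, 0, 0.0028, -1, -0.0014, 0.0006, 0, 0, 0, 0.0028, -1, -0.0014, 0.0006, 0, 0, 0, 0.0028, -1, 0, 0, 0, 0, 0, 0, -1, 0, 0, 0, 0, 0, 0, -1, 0, 0, 0, 0, 0, 0, -1, 0, 0, 0, 0, 0, 0, -1, 0, 0, 0, 0, 0, 0, -1, 0, 0, 0, 0, 0, 0, -1]
}}

```text
time: 34.47
tool_pos: [547.2, -253.8, 253.1]
orientation: [3.139, -0.097, 0.005]
contact_force: [5.4, -2.9, -1.7]
opening: 0.3
grip_force: 2.6
```

>>> {"name": "servo_tool", "arguments": {
  "targets": [-0.0014, 0.0006, 0, 0, 0, 0.0028, -1, -0.0014, 0.0006, 0, 0, 0, 0.0028, -1, -0.0014, 0.0006, 0, 0, 0, 0.0028, -1, 0, 0, 0, 0, 0, 0, -1, 0, 0, 0, 0, 0, 0, -1, 0, 0, 0, 0, 0, 0, -1, 0, 0, 0, 0, 0, 0, -1, 0, 0, 0, 0, 0, 0, -1, 0, 0, 0, 0, 0, 0, -1, 0, 0, 0, 0, 0, 0, -1]
}}

```text
time: 35.3
tool_pos: [546.3, -254.2, 253.1]
orientation: [3.138, -0.139, 0.005]
contact_force: [6.1, -3.6, -2.2]
opening: 0.0
grip_force: 2.6
```

>>> {"name": "servo_tool", "arguments": {
  "targets": [-0.0014, 0.0006, 0, 0, 0, 0.0028, -1, -0.0014, 0.0006, 0, 0, 0, 0.0028, -1, -0.0014, 0.0006, 0, 0, 0, 0.0028, -1, -0.0014, 0.0006, 0, 0, 0, 0.0028, -1, 0, 0, 0, 0, 0, 0, -1, 0, 0, 0, 0, 0, 0, -1, 0, 0, 0, 0, 0, 0, -1, 0, 0, 0, 0, 0, 0, -1, 0, 0, 0, 0, 0, 0, -1, 0, 0, 0, 0, 0, 0, -1]
}}

```text
time: 36.13
tool_pos: [545.2, -254.6, 253.1]
orientation: [3.135, -0.194, 0.006]
contact_force: [4.0, -3.2, -2.9]
opening: -0.4
grip_force: 2.7
```

```bash
python3 k.py
```

```text
t 36.1333 pos [ 545.2 -254.6  253.1] theta_tool(A) 72.17756323940193 axis in tool (want -15,-32) [-17.6 -30.8] F tool [4.3 2.6 2.9] q [-0.54  0.64  1.56  0.    0.94  1.16]
```

>>> {"name": "servo_tool", "arguments": {
  "targets": [-0.0014, 0.0006, 0, 0, 0, 0.0028, -1, -0.0014, 0.0006, 0, 0, 0, 0.0028, -1, -0.0014, 0.0006, 0, 0, 0, 0.0028, -1, -0.0014, 0.0006, 0, 0, 0, 0.0028, -1, 0, 0, 0, 0, 0, 0, -1, 0, 0, 0, 0, 0, 0, -1, 0, 0, 0, 0, 0, 0, -1, 0, 0, 0, 0, 0, 0, -1, 0, 0, 0, 0, 0, 0, -1, 0, 0, 0, 0, 0, 0, -1]
}}

```text
time: 36.97
tool_pos: [544.0, -254.9, 253.2]
orientation: [3.131, -0.249, 0.006]
contact_force: [4.9, -3.7, -1.8]
opening: -0.1
grip_force: 2.7
```

>>> {"name": "servo_tool", "arguments": {
  "targets": [-0.0014, 0.0006, 0, 0, 0, 0.0028, -1, -0.0014, 0.0006, 0, 0, 0, 0.0028, -1, -0.0014, 0.0006, 0, 0, 0, 0.0028, -1, -0.0014, 0.0006, 0, 0, 0, 0.0028, -1, 0, 0, 0, 0, 0, 0, -1, 0, 0, 0, 0, 0, 0, -1, 0, 0, 0, 0, 0, 0, -1, 0, 0, 0, 0, 0, 0, -1, 0, 0, 0, 0, 0, 0, -1, 0, 0, 0, 0, 0, 0, -1]
}}

```text
time: 37.8
tool_pos: [543.0, -255.3, 253.2]
orientation: [3.126, -0.304, 0.006]
contact_force: [6.0, -4.1, -2.6]
opening: 0.1
grip_force: 3.3
```

```bash
python3 k.py
```

```text
t 37.8 pos [ 543.  -255.3  253.2] theta_tool(A) 76.20683218510302 axis in tool (want -15,-32) [-17.7 -30.7] F tool [6.7 2.8 2.7] q [-0.54  0.64  1.56  0.    0.94  1.22]
```

>>> {"name": "servo_tool", "arguments": {
  "targets": [-0.0014, 0.0006, 0, 0, 0, 0.0028, -1, -0.0014, 0.0006, 0, 0, 0, 0.0028, -1, -0.0014, 0.0006, 0, 0, 0, 0.0028, -1, -0.0014, 0.0006, 0, 0, 0, 0.0028, -1, 0, 0, 0, 0, 0, 0, -1, 0, 0, 0, 0, 0, 0, -1, 0, 0, 0, 0, 0, 0, -1, 0, 0, 0, 0, 0, 0, -1, 0, 0, 0, 0, 0, 0, -1, 0, 0, 0, 0, 0, 0, -1]
}}

```text
time: 38.63
tool_pos: [542.5, -255.6, 253.3]
orientation: [3.12, -0.359, 0.01]
contact_force: [13.0, -3.6, -6.8]
opening: 0.2
grip_force: 6.4
```

The force jumped from about 7 N to 13 N within 2°, near the expected stop angle, so the key is against its stop. I back off, lift, and check with the cameras.

>>> {"name": "servo_tool", "arguments": {
  "targets": [0.01, 0, 0, 0, 0, 0, -1, 0.02, 0, 0, 0, 0, 0, -1, 0.02, 0, 0, 0, 0, 0, -1, 0, 0, -0.1, 0, 0, 0, -1, 0, 0, -0.15, 0, 0, 0, -1, 0, 0, -0.15, 0, 0, 0, -1, 0, 0, -0.15, 0, 0, 0, -1, 0.15, -0.1, -0.1, 0, 0, 0, -1, 0.15, -0.1, 0, 0, 0, 0, -1, 0.15, -0.1, 0, 0, 0, 0, -1]
}}

```text
time: 39.47
tool_pos: [652.8, -218.5, 384.0]
orientation: [-3.12, 0.361, -0.004]
contact_force: [-0.2, -1.0, -0.3]
opening: 0.4
grip_force: 0.0
```

```bash
python3 - <<'E'
from h import *
A,o=cur(); print(o["time"],A[:3,3],o["contact_force"])
ims={c:viewer.capture(c) for c in("side","top")}; out=[]
for c in ims:
    np.save(f"pics/{c}9.npy",ims[c])
    for n in("post","key_axis","key_wing"): print(c,n,[(np.round(d["position"],0).tolist(),round(d["p"],2)) for d in spotter.place_of(c,n)])
    im=cv2.resize(ims[c],None,fx=3,fy=3,interpolation=2)
    q=(proj(c,[565,-150,90])[0]*3).astype(int); out.append(im[max(0,q[1]-180):,max(0,q[0]-200):][:380,:400])
cv2.imwrite("pics/c9.png",np.hstack(out)[:,:,::-1])
E
```

```text
39.4667 [ 652.80923007 -218.45495168  384.0260896 ] [-0.18129474 -0.965471   -0.29313259]
side post [([462.0, 179.0, 22.0], 0.87), ([594.0, -75.0, 68.0], 0.75), ([365.0, 325.0, 23.0], 0.63), ([571.0, 150.0, 22.0], 0.56), ([532.0, -225.0, 87.0], 0.37)]
side key_axis [([533.0, -223.0, 86.0], 0.76)]
side key_wing [([525.0, -245.0, 90.0], 0.45)]
top post [([563.0, 154.0, 18.0], 0.78), ([595.0, -77.0, 74.0], 0.6), ([601.0, -75.0, 69.0], 0.57), ([371.0, 323.0, 20.0], 0.54)]
top key_axis []
top key_wing []
```

View pics/c9.png

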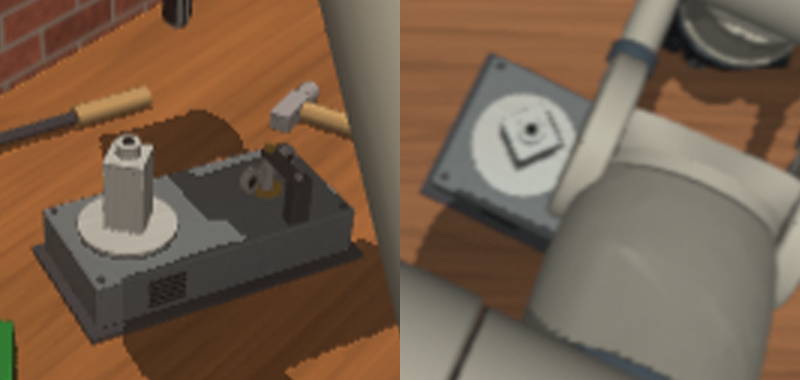

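The side view shows the post upright, boss up, with its base mid-plate (crop ~(127,222) against plate centre ~(128,224)). The wings now stand crosswise to the strap, as they should at the stop, and the arm is clear of everything.

```bash
python3 -c "
from bench import workorder; print(workorder.job_done())"
```

```text
the job is handed in; nothing more can be done
None
```

The post stands upright, boss up, about mid-plate, and the key is wound clockwise to its stop (force rose from about 7 N to 13 N, then I backed off). The job is handed in at about 40 s of the 72 s allowed; no verdict came back.

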